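# Start the loaded magnetic stirrer

### The arm

A 7-joint arm with a two-finger parallel gripper is mounted at the origin on the work surface. World frame = base frame: x ahead of the robot, y to its left, z up, the work surface at z = 0. Lengths are in m, angles in rad, forces in N, time in s.
With the tool pointing down it reaches from about 0.425 to 0.925 m from the base axis. Payload 6.8 kg.
Tool frame: the origin (TCP) lies midway between the tips of the shut fingers; the grasp point (between the pads) lies 19 mm behind it; z points along the fingers, y is the line along which they close (so a half turn about z gives the same grasp; the last joint's range is limited). The gripper opens to 85 mm and grips with 20 to 120 N. Pads are 22 mm wide; open, the fingers measure 114 mm over their backs; the gripper's body (76 mm by 85 mm) begins 54 mm behind the grasp point. The pads swing forward as they close: fully open they stand 13 mm farther back than shut.
Start: joints at [-1.285, 0.477, 0.022, 1.555, -0.011, 1.109, -0.083], TCP at [0.259, 0.623, 0.231] pointing down, gripper open.
Joint ranges: [-2.96, 2.96], [-0.34, 2.1], [-1.41, 1.46], [0.24, 2.44], [-1.37, 4.51], [0.17, 1.92], [-2.96, 2.96]. Speed limits (rad/s): [2.39, 2.39, 3.14, 3.14, 3.14, 3.14, 3.14].

### API

Orientations are given as a rotation vector (axis times angle).
In Python, from bench import get_obs, grab_frame, camera_params, r gives the robot as it stands.
- The arm moves only by the shell command python3 -m jog 'ROWS' [FORCE]. ROWS is JSON, a list of rows, each an object of numbers: "rx", "ry", "rz": the turn, a rotation vector about the world's x, y, z scaled (see below); "x", "y", "z": the shift along the world's x, y, z scaled (see below); "jaw": the opening, from -1 (shut) to 1 (fully open). In form: [{"rx": .., "ry": .., "rz": .., "x": .., "y": .., "z": .., "jaw": ..}, ...]. A call has 1 to 8 rows; each row shifts and turns the commanded pose from where the row before left it; what a row does not reach is not made up. The controller multiplies each number of a shift by 60 mm and each number of a turn by 10 degrees. A row lasts 1/8 s, in which the tool goes at most 62.5 mm and 10.7 degrees, less where a joint would pass 70% of its speed; a pose out of reach is approached as far as the arm can. A call with a number of a shift or a turn outside -1 to 1 is refused whole. A call with a gripper value outside its range is refused whole. The fingers move at their own pace and stop on an object; FORCE is the grip in N (left out, the last holds). Time passes only in rows, so rows that do not move let the fingers close. It gives the time, the measured TCP pose, the force, the opening and the grip force at its end, in the units of the state.
- get_obs(): the state, without advancing time (a new reading comes with each control period).
- grab_frame(name): name is "scene" or "side" or "wrist"; returns the picture (400x640x3 uint8, red, green, blue); there is no depth.
- camera_params(name): a dict with "fx", "fy", "cx", "cy" (pixels), "k1" (the pictures are not rectified: a ray, as slopes to the right and down, at radius r is drawn at 1 + k1 r^2 times it, then the intrinsics apply), "R" (3x3) and "t" (3): a world point X has camera coordinates R X + t. Camera axes: x right, y down, z forward; pixel columns grow to the right and rows downward; lengths in m; the calibration is good to about 2 mm. A picture is of the moment at which its call begins: read the wrist's pose just before it. camera_params takes no time and is no camera call; for the wrist camera it gives the pose at the moment of the call.
- r.hand_in(): hands the job in; it is judged then, once.
The state is a dict: "clock": time; "joints": joint angles; "qvel": joint speeds; "tau": joint torques, N m; "tcp_pos": TCP position; "orientation": TCP orientation; "contact_force": force on the tool from outside, world axes, zero at the start; "moment": the same for the moment, N m; "grip_width": finger opening in m; "gripper_force": force on a finger pad.
Only numpy, scipy, OpenCV 4.12 (cv2) and the standard library are available. Lean on these libraries where they do the work, as an engineer would, in place of code of your own. Each camera call takes 0.05 s, during which the arm holds its last target. There are 200 camera calls.

### The job

Two identical magnetic stirrers stand on the lab bench, both switched off. Switch on the one that carries the amber glass dish: flip its red toggle over to the side marked with the green dot, so that it stays there by itself. Leave the dish standing where it is, and keep the other stirrer off throughout.

Things in the scene. Friction and masses are not known exactly. Their poses are not given: they have to be found in the camera images.
- stirrer: White stirrer that carries the dish, fixed: 210 (x) by 150 (y) by 60 mm high. Origin: centre of underside, z up; its -x end, towards the robot (yaw within 0.45 rad), has a black strip, clear but for the toggle. Toggle pivot at (-65, 0, 60) mm in a collar 4 high, 24 across. Dots beside it: white (off) at y +52, green (on) at y -52. Round grey plate, 120 across, 8 high, at (36, 0), under the dish.
- switch (a joint): Toggle of the stirrer with the dish: bat 47 mm long from pivot to tip, shank 8 mm thick, red sleeve 14 mm thick over the upper 34 mm. Swings in the stirrer's y-z plane: 0 rad = off, leaning 0.4 rad from upright to +y (white dot); 0.8 = on, leaning 0.4 rad to -y (green dot). Over-centre spring: takes 2 to 4 N at the sleeve; past 0.4 it snaps to 0.8 and stays, short of that it snaps back.
- spare_switch (a joint): The same toggle on the other, empty stirrer, which is alike in every way but has nothing on its plate and has its own place and yaw: 0 rad = off, 0.8 rad = on. To be left at 0.
- dish: Low open dish of amber glass with a white stir bar inside, 90 mm across at the rim, 42 mm high, about 0.14 kg, standing loose on the plate of the stirrer to be started, so its rim is 110 mm above the bench. Origin: centre of its underside.

How it is judged:
By the outcome, as a careful person would: the job done as asked, in the order asked, and still so for the second after the job is handed in, with the robot touching nothing.
It also fails if it takes over 29 s, if anything falls off the work surface, if the arm or the gripper's body presses on something with over 40 N, if the wrist force passes 120 N, or if a joint passes its speed limit or range.

## Working session

There is one attempt and no reset: what is moved stays moved. The work goes in short steps, Python scripts to look and compute and a shell command to move; the robot and the scene stay as the last step left them, time stands still between calls to the robot, and variables do not carry over. Pictures are saved under pics/ and viewed, at most 10 in all, crops included, and the job is handed in when it is done.

```bash
mkdir -p pics; python3 - <<'E'
from bench import *
import cv2,numpy as np
o=get_obs();print(o['clock'],o['tcp_pos'],o['orientation'],o['grip_width'])
a=grab_frame("scene");b=grab_frame("side")
np.save('scene.npy',a);np.save('side.npy',b)
for n in("scene","side"):print(camera_params(n))
cv2.imwrite('pics/a.png',a[:,:,::-1]);cv2.imwrite('pics/b.png',b[:,:,::-1])
E
```

```text
0.0 [0.25879027 0.62275946 0.23030548] [-6.14513626e-01 -3.08068139e+00  2.91074727e-03] 0.085355102260789
{'fx': 376.1252133490912, 'fy': 376.1252133490912, 'cx': 317.7257428925656, 'cy': 199.0292104762356, 'k1': -0.05178754653546327, 'R': array([[ 0.86272529,  0.50524786,  0.02072851],
       [ 0.3735378 , -0.60912457, -0.69959758],
       [-0.34084394,  0.6113034 , -0.71423635]]), 't': array([-0.47068773, -0.17656296,  1.09277995])}
{'fx': 461.67108595003015, 'fy': 461.67108595003015, 'cx': 320.84117773512406, 'cy': 189.7252549294781, 'k1': -0.05390768395244843, 'R': array([[ 0.98664059, -0.1620428 , -0.01680707],
       [-0.10866906, -0.57775696, -0.80894248],
       [ 0.1213729 ,  0.79996189, -0.5876475 ]]), 't': array([-0.53947551,  0.13210948,  1.05167611])}
```

View pics/a.png

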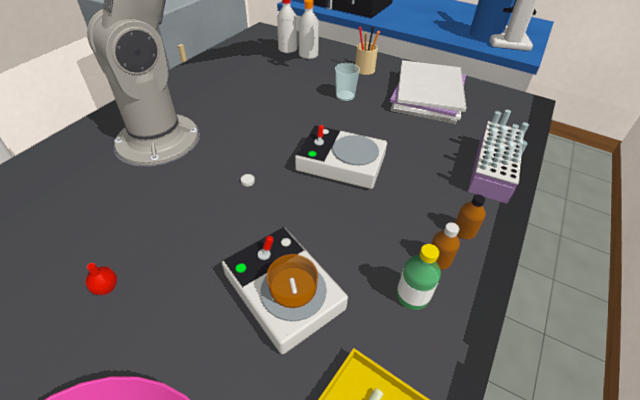

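View pics/b.png

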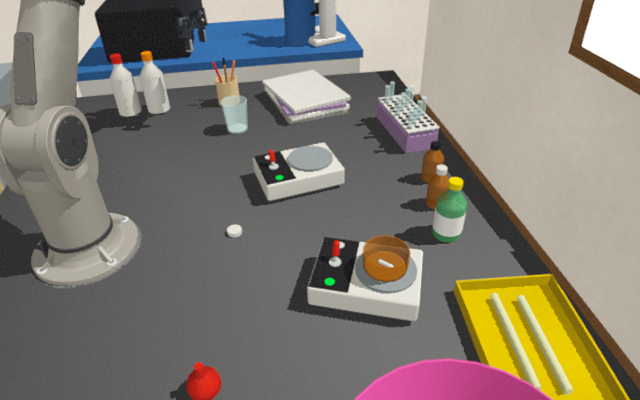

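The first picture shows the dish's stirrer with its green dot near (241,268), white dot at (286,242) and toggle tip at (268,239). In the side view these are at (330,282), (339,246) and (336,243). The empty stirrer is farther back, near (340,155) in the first picture.

```bash
cat > h.py <<'E'
import numpy as np,cv2
from bench import *
def ray(n,uv,p=None):
    p=p or camera_params(n)
    K=np.array([[p['fx'],0,p['cx']],[0,p['fy'],p['cy']],[0,0,1]])
    s=cv2.undistortPoints(np.array([[uv]],float),K,np.array([p['k1'],0,0,0.]))[0,0]
    return -p['R'].T@p['t'], p['R'].T@np.array([*s,1])
def plane(n,uv,z,p=None):
    c,d=ray(n,uv,p);return c+d*(z-c[2])/d[2]
def blobs(im,kind,box):
    x0,y0,x1,y1=box
    h=cv2.cvtColor(im,cv2.COLOR_RGB2HSV)
    m={'green':cv2.inRange(h,(45,150,80),(75,255,255)),'red':cv2.inRange(h,(0,200,90),(4,255,255))|cv2.inRange(h,(176,200,90),(180,255,255))}[kind]
    k=np.zeros_like(m);k[y0:y1,x0:x1]=m[y0:y1,x0:x1]
    n,_,s,c=cv2.connectedComponentsWithStats(k)
    i=1+np.argmax(s[1:,4]);return c[i],s[i]
E
python3 - <<'E'
from h import *
for n,bx,wd in(("scene",(225,225,300,285),(286,242)),("side",(310,230,355,295),(339,246))):
    im=np.load(n+'.npy')
    g,s=blobs(im,'green',bx);G=plane(n,g,.06)
    r_,s2=blobs(im,'red',bx)
    W=plane(n,wd,.06); M=(G+W)/2
    print(n,'G',G,s,'W',W,'red',r_,s2,'red@.088',plane(n,r_,.088),'GW',np.linalg.norm(G-W))
E
```

```text
scene G [ 0.52151914 -0.25424873  0.06      ] [235 263  12  10  87] W [ 0.56172792 -0.15741569  0.06      ] red [267.875 242.625] [263 236  10  14  96] red@.088 [ 0.54577132 -0.19443513  0.088     ] GW 0.1048493396896453
side G [ 0.52190678 -0.25468456  0.06      ] [324 277  11   9  74] W [ 0.55926579 -0.16211951  0.06      ] red [335.58426966 248.31460674] [332 240   8  16  89] red@.088 [ 0.5453771  -0.19690437  0.088     ] GW 0.09981975750262435
```

```bash
python3 - <<'E'
from h import *
for k,uv in dict(bottle1=(287,50),bottle2=(308,55),cup=(365,71),glass=(346,97),spare=(320,140),bot1top=(289,3),bot2top=(309,3),cuptop=(372,28)).items():
    print(k,plane("scene",uv,0 if 'top' not in k else .2).round(3))
p=camera_params("side")
o=get_obs();X=p['R']@o['tcp_pos']+p['t'];print(X[:2]/X[2]*461+[320,190])
E
```

```text
bottle1 [-0.013  0.705  0.   ]
bottle2 [0.084 0.711 0.   ]
cup [0.336 0.711 0.   ]
glass [0.362 0.503 0.   ]
spare [0.409 0.246 0.   ]
bot1top [0.027 0.67  0.2  ]
bot2top [0.088 0.71  0.2  ]
cuptop [0.381 0.62  0.2  ]
[196.00131167  48.98954229]
```

```bash
python3 -m jog '[{"z":0.8},{"x":0.3,"y":-0.9},{"x":0.4,"y":-0.9},{"x":0.4,"y":-0.9,"jaw":-1},{"x":0.4,"y":-0.9},{"x":0.4,"y":-0.9},{"x":0.4,"y":-0.9},{"x":0.4,"y":-0.9}]'
```

```text
validation failed for argument at $[0]...
```

```bash
python3 -m jog '[{"rx":0,"ry":0,"rz":0,"x":0,"y":0,"z":0.8,"jaw":-1},{"rx":0,"ry":0,"rz":0,"x":0.3,"y":-0.9,"z":0,"jaw":-1},{"rx":0,"ry":0,"rz":0,"x":0.4,"y":-0.9,"z":0,"jaw":-1},{"rx":0,"ry":0,"rz":0,"x":0.4,"y":-0.9,"z":0,"jaw":-1},{"rx":0,"ry":0,"rz":0,"x":0.4,"y":-0.9,"z":0,"jaw":-1},{"rx":0,"ry":0,"rz":0,"x":0.4,"y":-0.9,"z":0,"jaw":-1},{"rx":0,"ry":0,"rz":0,"x":0.4,"y":-0.9,"z":0,"jaw":-1},{"rx":0,"ry":0,"rz":0,"x":0.4,"y":-0.9,"z":0,"jaw":-1}]'
```

```text
clock: 1.1
tcp_pos: [0.4213, 0.2433, 0.2792]
orientation: [-0.614, -3.081, 0.0]
contact_force: [1.5, 0.9, 0.1]
grip_width: 0.0001
gripper_force: 0.0
```

```bash
python3 -m jog '[{"rx":0,"ry":0,"rz":0,"x":0.34,"y":-0.94,"z":0,"jaw":-1},{"rx":0,"ry":0,"rz":0,"x":0.34,"y":-0.94,"z":0,"jaw":-1},{"rx":0,"ry":0,"rz":0,"x":0.34,"y":-0.94,"z":0,"jaw":-1},{"rx":0,"ry":0,"rz":0,"x":0.34,"y":-0.94,"z":0,"jaw":-1},{"rx":0,"ry":0,"rz":0,"x":0.34,"y":-0.94,"z":0,"jaw":-1},{"rx":0,"ry":0,"rz":0,"x":0.34,"y":-0.94,"z":0,"jaw":-1},{"rx":0,"ry":0,"rz":0,"x":0.34,"y":-0.94,"z":-0.3,"jaw":-1},{"rx":0,"ry":0,"rz":0,"x":0,"y":0,"z":-0.7,"jaw":-1}]'
python3 - <<'E'
from h import *
p=camera_params("wrist");a=grab_frame("wrist");b=grab_frame("side")
np.save('w.npy',a);print(p,get_obs()['tcp_pos'])
cv2.imwrite('pics/c.png',np.vstack([a,b])[:,:,::-1][::1] if 0 else a[:,:,::-1])
cv2.imwrite('pics/d.png',cv2.resize(b[150:350,230:480],None,fx=2.4,fy=2.4)[:,:,::-1])
E
```

```text
clock: 2.1
tcp_pos: [0.5652, -0.1558, 0.2202]
orientation: [0.626, 3.073, -0.004]
contact_force: [0.4, 1.2, -0.5]
grip_width: -0.0003
gripper_force: 0.0
{'fx': 318.8854333827141, 'fy': 318.8854333827141, 'cx': 316.3352817402675, 'cy': 204.55783372930404, 'k1': 0.01542582650232637, 'R': array([[ 0.39108041,  0.920356  , -0.00096951],
       [ 0.87550145, -0.37169542,  0.3087713 ],
       [ 0.28381916, -0.12160322, -0.95113582]]), 't': array([-0.07642019, -0.58959319,  0.19018796])} [ 0.56063752 -0.14944298  0.21502507]
```

View pics/c.png

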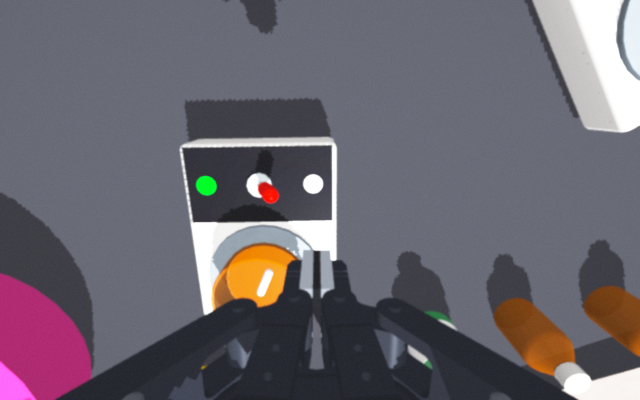

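View pics/d.png

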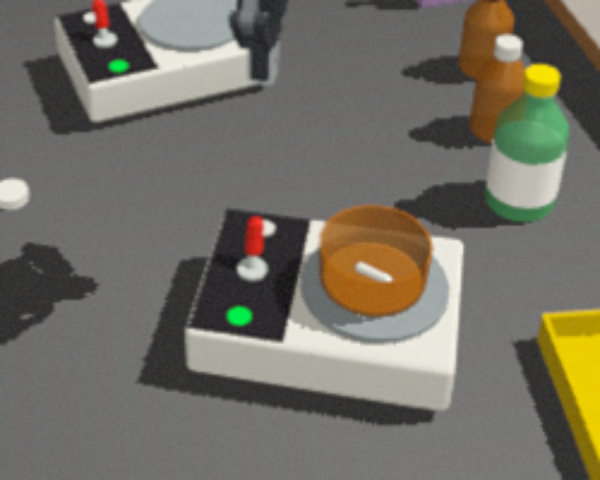

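The wrist view shows green at (206,186), white at (313,184), the collar at (259,184) and the toggle leaning towards white. The side crop confirms this is the stirrer with the dish.

```bash
python3 - <<'E'
from h import *
a=np.load('w.npy');p=camera_params("wrist");o=get_obs()
g,_=blobs(a,'green',(190,170,225,205));print(g)
G=plane("wrist",g,.06,p);W=plane("wrist",(313.3,184),.06,p);C=plane("wrist",(259,184),.064,p)
y=(W-G)/np.linalg.norm(W-G);x=np.array([y[1],-y[0],0]);print(G,W,C,np.linalg.norm(W-G),'y',y)
P=(G+W)/2
from scipy.spatial.transform import Rotation as R
print('tool y',R.from_rotvec(o['orientation']).as_matrix()[:,1])
for P in ((G+W)/2,np.array([.541,-.207,.06])):
  d=o['tcp_pos']-P;print('tcp in stirrer',d@x,d@y,o['tcp_pos'])
E
```

```text
[205.88529412 185.25882353]
[ 0.51543948 -0.24714017  0.06      ] [ 0.55404009 -0.15133684  0.06      ] [ 0.5333457  -0.19845166  0.064     ] 0.10328738571621822 y [0.37372047 0.92754138 0.        ]
tool y [ 0.38540187  0.92274483 -0.00271692]
tcp in stirrer 0.005411615367821134 0.055865926931714424 [ 0.56063752 -0.14944298  0.21502507]
tcp in stirrer -0.003295622708650568 0.060725466325620044 [ 0.56063752 -0.14944298  0.21502507]
```

```bash
python3 -m jog '[{"rx":0,"ry":0,"rz":0,"x":0,"y":0,"z":-1,"jaw":-1},{"rx":0,"ry":0,"rz":0,"x":0,"y":0,"z":0,"jaw":-1},{"rx":0,"ry":0,"rz":0,"x":0,"y":0,"z":0,"jaw":-1},{"rx":0,"ry":0,"rz":0,"x":0,"y":0,"z":0,"jaw":-1}]'
python3 - <<'E'
from h import *
o=get_obs();p=camera_params("wrist");a=grab_frame("wrist");print(o['tcp_pos'],get_obs()['tcp_pos'])
h=cv2.cvtColor(a,cv2.COLOR_RGB2HSV)
g,_=blobs(a,'green',(0,0,320,260));G=plane("wrist",g,.06,p);print(g,G)
m=cv2.inRange(h,(0,0,190),(180,40,255));n,l,s,c=cv2.connectedComponentsWithStats(m)
for i in range(1,n):
    if 60<s[i,4]<3000:print(s[i],c[i],plane("wrist",c[i],.06,p))
cv2.imwrite('pics/e.png',a[:,:,::-1])
E
```

```text
clock: 2.7
tcp_pos: [0.5653, -0.1494, 0.162]
orientation: [0.613, 3.077, 0.001]
contact_force: [-0.3, 0.3, -0.2]
grip_width: -0.0001
gripper_force: 0.0
[ 0.56532938 -0.14942227  0.16198166] [ 0.56509871 -0.14941284  0.16166401]
[173.93473684 205.48421053] [ 0.52190648 -0.25628743  0.06      ]
[223 191  32  30 486] [235.85390947 202.86419753] [ 0.53899131 -0.2094623   0.06      ]
[292 193  25  24 456] [304.11403509 204.37719298] [ 0.56124076 -0.15931175  0.06      ]
[309 336  16  35 449] [316.25167038 353.83741648] [ 0.70221014 -0.20726773  0.06      ]
```

View pics/e.png

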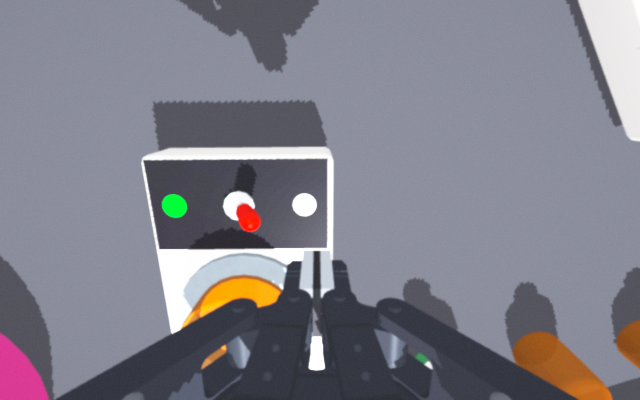

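The settled wrist view agrees with the fixed cameras: pivot at about (0.5416, -0.2078), with the tool 63 mm to the white-dot side. I'll descend beside the toggle and push towards green.

```bash
python3 -m jog '[{"rx":0,"ry":0,"rz":0,"x":0,"y":0,"z":-0.65,"jaw":-1},{"rx":0,"ry":0,"rz":0,"x":0,"y":0,"z":-0.65,"jaw":-1},{"rx":0,"ry":0,"rz":0,"x":0,"y":0,"z":0,"jaw":-1},{"rx":0,"ry":0,"rz":0,"x":-0.08,"y":-0.19,"z":0,"jaw":-1},{"rx":0,"ry":0,"rz":0,"x":-0.08,"y":-0.19,"z":0,"jaw":-1},{"rx":0,"ry":0,"rz":0,"x":-0.08,"y":-0.19,"z":0,"jaw":-1},{"rx":0,"ry":0,"rz":0,"x":0,"y":0,"z":0,"jaw":-1}]'
```

```text
clock: 3.62
tcp_pos: [0.5488, -0.1856, 0.0821]
orientation: [0.619, 3.079, -0.001]
contact_force: [-0.6, 0.6, 0.2]
grip_width: -0.0003
gripper_force: 0.0
```

```bash
python3 -m jog '[{"rx":0,"ry":0,"rz":0,"x":-0.03,"y":-0.07,"z":0,"jaw":-1},{"rx":0,"ry":0,"rz":0,"x":-0.03,"y":-0.07,"z":0,"jaw":-1},{"rx":0,"ry":0,"rz":0,"x":0,"y":0,"z":0,"jaw":-1}]'
python3 - <<'E'
from h import *
b=grab_frame("side");a=grab_frame("scene")
c=np.hstack([cv2.resize(a[200:350,200:350],(400,400)),cv2.resize(b[200:350,280:430],(400,400))])
cv2.imwrite('pics/f.png',c[:,:,::-1])
E
```

```text
clock: 4.0
tcp_pos: [0.5454, -0.1924, 0.0812]
orientation: [-0.615, -3.08, 0.0]
contact_force: [0.1, -0.4, 0.3]
grip_width: -0.0004
gripper_force: 0.0
```

View pics/f.png

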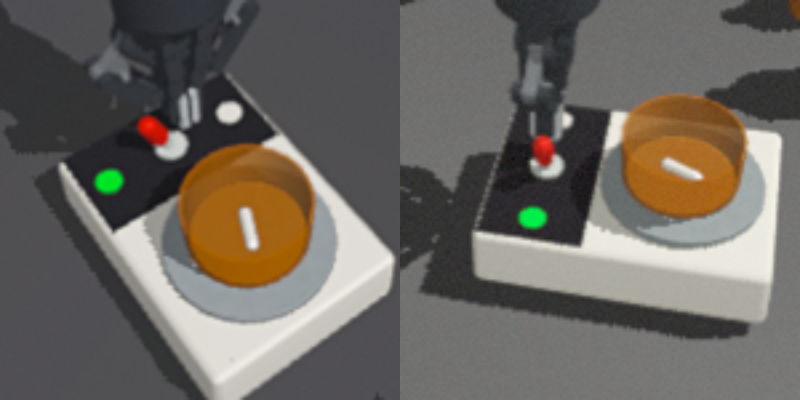

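Both views show the toggle leaning towards the green dot, with the dish still in place. I'll back off the way I came and lift.

```bash
python3 -m jog '[{"rx":0,"ry":0,"rz":0,"x":0.15,"y":0.36,"z":0,"jaw":-1},{"rx":0,"ry":0,"rz":0,"x":0.15,"y":0.36,"z":0,"jaw":-1},{"rx":0,"ry":0,"rz":0,"x":0,"y":0,"z":0.8,"jaw":-1},{"rx":0,"ry":0,"rz":0,"x":0,"y":0,"z":0.8,"jaw":-1},{"rx":0,"ry":0,"rz":0,"x":0,"y":0,"z":0.6,"jaw":-1},{"rx":0,"ry":0,"rz":0,"x":0,"y":0,"z":0,"jaw":-1},{"rx":0,"ry":0,"rz":0,"x":0,"y":0,"z":0,"jaw":-1}]'
python3 - <<'E'
from h import *
b=grab_frame("side");a=grab_frame("wrist")
r_,s=blobs(b,'red',(310,230,355,295));print(r_,s,plane("side",r_,.088))
c=np.hstack([cv2.resize(a,(480,300)),cv2.resize(b[130:330,230:430],(300,300))])
cv2.imwrite('pics/g.png',c[:,:,::-1])
E
```

```text
clock: 4.97
tcp_pos: [0.5633, -0.1482, 0.2126]
orientation: [-0.614, -3.08, -0.0]
contact_force: [0.6, 0.1, 0.1]
grip_width: -0.0001
gripper_force: 0.0
[333.24528302 255.64150943] [330 251   7  11  53] [ 0.53707843 -0.21628886  0.088     ]
```

View pics/g.png

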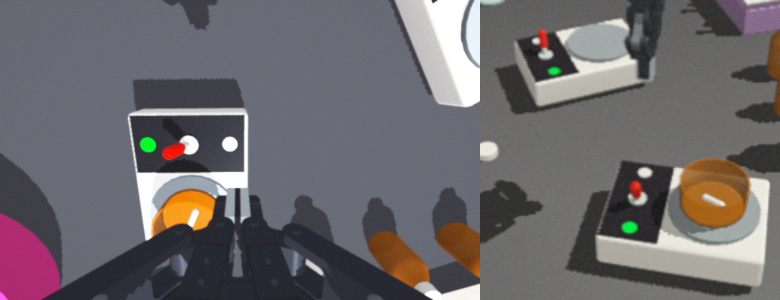

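The toggle stays leaning towards green at (172,152) in the wrist picture, the dish is undisturbed, and the spare toggle still leans towards white.

```bash
python3 -c "
from bench import r
print(r.hand_in())"
```

```text
the job is handed in; nothing more can be done
None
```

The stirrer carrying the dish is switched on: its toggle stays by itself on the green-dot side, the dish stands where it was, the other stirrer is still off, and the job was handed in at about 5 s.

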